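Pack the lens kit, then find the thread hand of the pot's cap and hold it off

TASK

Pack the silver lens and the framed square filter side by side, both upright, into the open bay of the grey kit box and let go of them. Then take the blue screw cap off the kit's metal pot so that it can be refilled: nobody remembers which way it is threaded, so feel by turning which way loosens it (if it stops hard, go the other way), unscrew it and lift it off. Finish while still holding the cap level in the gripper, at least 6 cm above where it sat; never tip the lens or filter over, and leave the blower, lens hood and yellow spare cap where they are.

Things in the scene. Friction and masses are not known exactly. Their poses are not given: they have to be found in the camera images.
- kit: Grey plastic kit box, fixed to the shelf, base 80 (x) x 292 (y) x 4 mm; origin under its centre, z up. In the middle is the open bay (bay). At its +y end stands the aluminium pot with the blue cap (pot). At its -y end, centre x=0, y=-105 mm, stands a white push dispenser of round caps, 62 x 60 mm, 103 mm high, not used.
- bay (a point): Centre of the floor of the kit's open bay, 4 mm above the shelf, axes as the kit's. Inside, the bay is 66 mm (x) by 74 mm (y); its walls are 5 mm thick and rise 22 mm above this floor. Lens (50 mm) and filter (18 mm thick, across y) just fit beside one another along y with 6 mm to spare in all; the filter's 60 mm width goes along x.
- pot (a point): Centre of the shoulder of the aluminium pot, on the pot's upright axis, 70 mm above the shelf, at kit x=0, y=+105 mm; axes as the kit's. The pot is 60 mm in diameter. Its quick thread is of unknown hand, either equally likely. Turned the wrong way the cap stops hard after about 20 degrees; turned the right way it moves easily and has its end stop at about 105 degrees.
- lens: Silver metal lens standing upright, cylinder 50 mm diameter, 64 mm high, about 0.22 kg; origin at the centre of its underside, z up.
- filter: Square amber glass filter in a grey plastic frame, standing on edge: 60 mm wide (its x), 18 mm thick (its y), 60 mm high; about 0.09 kg. Origin at the centre of its underside, z up.
- cap: Blue round screw cap, 52 mm diameter, 28 mm high, 40 g, white stripe on top along its x; origin at the centre of its underside, z up. Screwed on, its underside is 72 mm above the shelf on the pot's axis, its x within 4 degrees of the kit's x. Turned the right way it comes free after about 36 degrees (aim for 65). It does not rise while turned; until free it lifts only 2 mm.
- blower: Orange blower bulb standing upright, 60 mm diameter, 110 mm high; origin at the centre of its underside. Bystander, leave alone.
- hood: Hard grey silicone lens hood, a ring 66 mm in diameter, 34 mm high; origin at the centre of its underside. Bystander, leave alone.
- spare_cap: Yellow round plastic cap lying flat, 42 mm diameter, 10 mm high; origin at the centre of its underside. Bystander, leave alone.
Things that resemble listed ones, but are neither listed nor needed, are in the scene too. Several things look just like the lens: the one meant starts farthest to the robot's right. Leave any brown look-alike of the filter alone.

How it is judged:
On the way, in this order (a step that is already met when the one before it is completed fails the run):
1. lens and filter stand upright on the floor of the bay, let go, with the cap still on the pot (z of lens in the frame of bay between -0.004 and 0.004 m and x of lens in the frame of bay between -0.033 and 0.033 m and y of lens in the frame of bay between -0.037 and 0.037 m and angle between each of lens, filter's own z axis and vertical below 0.12 rad and z of filter in the frame of bay between -0.004 and 0.004 m and x of filter in the frame of bay between -0.033 and 0.033 m and y of filter in the frame of bay between -0.037 and 0.037 m and contact force between each of lens, filter and the fingers below 0.05 N and height (world z) of cap below 0.08 m), for 0.2 s.
2. the cap, still on the pot, has been turned about 30 degrees or more from its screwed-on direction (angle between the x axis of cap and the x axis of kit, either way round above 0.52 rad and height (world z) of cap below 0.08 m), for 0.02 s.
At the end, for the whole second after the job is handed in: Lens and filter stand on the floor of the bay (within 4 mm of it, origins inside the bay, tilted less than 7 degrees), not touched by the fingers; the cap is held still in the fingers, its underside at least 55 mm above where it sat (127 mm above the shelf), tilted less than 20 degrees (z of lens in the frame of bay between -0.004 and 0.004 m and x of lens in the frame of bay between -0.033 and 0.033 m and y of lens in the frame of bay between -0.037 and 0.037 m and angle between each of lens, filter's own z axis and vertical below 0.12 rad and z of filter in the frame of bay between -0.004 and 0.004 m and x of filter in the frame of bay between -0.033 and 0.033 m and y of filter in the frame of bay between -0.037 and 0.037 m and contact force between each of lens, filter and the fingers below 0.05 N and height (world z) of cap above 0.127 m and contact force between cap and the fingers above 0.5 N and contact force between cap and kit below 0.05 N and angle between cap's own z axis and vertical below 0.35 rad and linear speed of cap below 0.03 m/s); the arm keeps its last pose, push and grip.
It fails at once if blower moved more than 30 mm (distance of blower from where it was at the start of the episode above 0.03 m).
It fails at once if hood moved more than 30 mm (distance of hood from where it was at the start of the episode above 0.03 m).
It fails at once if spare_cap moved more than 30 mm (distance of spare_cap from where it was at the start of the episode above 0.03 m).
It fails at once if lens tipped over (angle between lens's own z axis and vertical above 0.9 rad).
It fails at once if filter tipped over (angle between filter's own z axis and vertical above 0.9 rad).
It also fails if it takes over 67 s, if anything falls off the work surface, if the arm or the gripper's body presses on something with over 40 N, if the wrist force passes 120 N, or if a joint passes its speed limit or range.

ROBOT

A 7-joint arm with a two-finger parallel gripper is mounted at the origin on the work surface. World frame = base frame: x ahead of the robot, y to its left, z up, the work surface at z = 0. Lengths are in m, angles in rad, forces in N, time in s.
With the tool pointing down it reaches from about 0.425 to 0.875 m from the base axis. Payload 4.7 kg.
Tool frame: the origin (TCP) lies at the very end of the fingers, on their centre line; the grasp point (between the pads) lies 19 mm behind it; z points along the fingers, y is the direction in which the jaws open and shut (so a half turn about z gives the same grasp; the last joint's range is limited). The gripper opens to 87 mm and grips with 3 to 60 N. Pads are 19 mm wide; open, the fingers measure 117 mm over their backs; the gripper's body (75 mm by 190 mm) begins 51 mm behind the grasp point.
Start: joints at [-1.193, 0.321, -0.07, 1.45, 0.023, 1.371, -0.057], TCP at [0.231, 0.607, 0.223] pointing down, gripper open.
Joint ranges: [-2.86, 2.86], [-0.3, 2.09], [-1.38, 1.24], [0.06, 2.45], [-1.56, 4.7], [0.09, 2.05], [-2.69, 2.69]. Speed limits (rad/s): [2.57, 2.57, 3.14, 3.14, 3.14, 3.14, 3.14].

INTERFACE

Orientations are given as a rotation vector (axis times angle).
In Python, from bench import * gives the robot as it stands.
- The arm moves only by the shell command python3 -m jog 'ROWS' [OPENING] [FORCE]. ROWS is JSON, a list of rows, each a list of 4 numbers: the shift along the world's x, y, z in mm, then the turn about the world's z in rad. In form: [[x, y, z, twist], ...]. A call has exactly 8 rows; each row is the pose to reach, as a shift and turn from the pose commanded when the call began; what a row does not reach only later rows make up. A row lasts 1/8 s, in which the tool goes at most 62.5 mm and 10.7 degrees, less where a joint would pass 70% of its speed; a pose out of reach is approached as far as the arm can. A call with a gripper value outside its range is refused whole. OPENING is the opening, from -1 (shut) to 1 (fully open), set as the call begins (- or left out, the last holds). The fingers move at their own pace and stop on an object; FORCE is the grip in N (left out, the last holds). Time passes only in rows, so rows that repeat a pose let the fingers close, or fill a call up. It gives the time, the measured TCP pose, the force and the opening at its end, in the units of the state.
- get_state(): the state, without advancing time (a new reading comes with each control period).
- get_image(name): name is "scene" or "top" or "wrist"; returns a dict with "image" (420x560x3 uint8, red, green, blue), "fx", "fy", "cx", "cy" (pixels), "position" and "rotation" of the camera in the world; the wrist camera has in their place "tool_from_camera" (4x4, takes a point from camera to tool coordinates, whose origin is the TCP and whose axes are the flange's). Camera axes: x right, y down, z forward; pixel columns grow to the right and rows downward; lengths in m; the calibration is good to about 2 mm. A picture is of the moment at which its call begins: read the wrist's pose just before it. There is no depth.
- close_job(): hands the job in, once; it reports no verdict.
The state is a dict: "time": time; "joint_positions": joint angles; "qd": joint speeds; "joint_torque": joint torques, N m; "position": TCP position; "tool_rot": TCP orientation; "ft_force": force on the tool from outside, world axes, zero at the start; "torque": the same for the moment, N m; "grip_width": opening from 0.0 (shut) to 1.0 (fully open).
Only numpy, scipy, OpenCV 4.12 (cv2) and the standard library are available. Lean on these libraries where they do the work, as an engineer would, in place of code of your own. Each camera call takes 0.05 s, during which the arm holds its last target. There are 200 camera calls.

## Working session

There is one attempt and no reset: what is moved stays moved. The work goes in short steps, Python scripts to look and compute and a shell command to move; the robot and the scene stay as the last step left them, time stands still between calls to the robot, and variables do not carry over. Pictures are saved under pics/ and viewed, about 8 in all and at most 12, crops included, and the job is handed in when it is done.

```bash
mkdir -p pics; python3 - <<'E'
from bench import *
import cv2
for n in("top","scene"):
    d=get_image(n);cv2.imwrite(f"pics/{n}0.png",d["image"][:,:,::-1]);print(n,d["fx"],d["cx"],d["cy"],d["position"],d["rotation"])
s=get_state();print(s["time"],s["position"],s["tool_rot"],s["grip_width"])
E
```

```text
top 423.9461246523834 288.0746486277035 204.383290448224 [ 4.35770917e-01 -5.87433287e-04  9.05381954e-01] [-2.15643946  2.1476496  -0.10648124]
scene 408.94207811574245 280.5262948853547 208.53573149509157 [0.92039145 0.31655681 0.85187472] [-1.16142272 -2.5631943   0.72275787]
0.1 [0.23114907 0.60698442 0.2215564 ] [-5.68182178e-01 -3.08957814e+00  2.70629775e-03] 1.0030775664306628
```

View pics/top0.png

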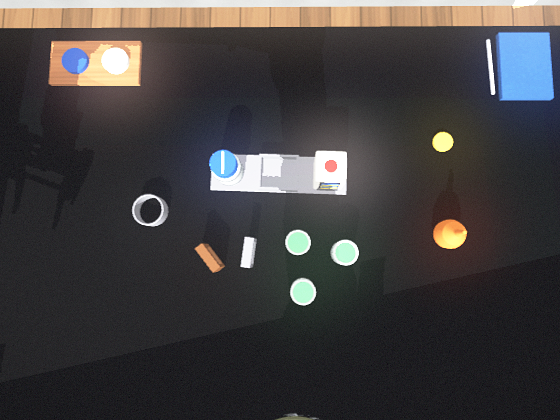

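View pics/scene0.png

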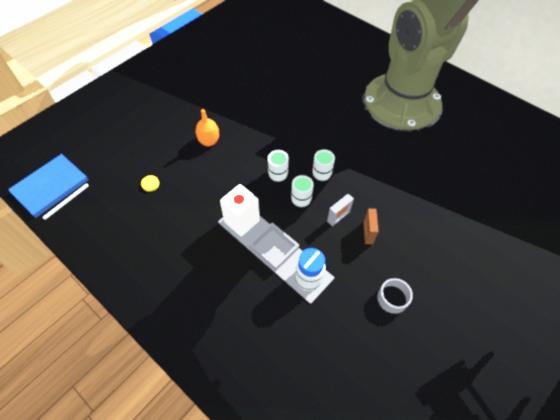

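Top view, where image up is +x and image right is the robot's right. There are three silver, green-topped cylinders at (298,242), (345,252) and (303,292). The one at (345,252) is farthest right, so it is the lens. The filter is the grey frame at (249,252), with its brown look-alike at (209,258). The kit runs from (210,173) to (346,173), with the cap at (223,163). I'll confirm this in one enlarged crop.

```bash
cat > h.py <<'E'
from bench import *
import cv2, numpy as np
from scipy.spatial.transform import Rotation as R
def pose(d):
    if "tool_from_camera" in d:
        s=d["s"]; T=np.eye(4);T[:3,:3]=R.from_rotvec(s["tool_rot"]).as_matrix();T[:3,3]=s["position"]
        T=T@np.array(d["tool_from_camera"]);return T[:3,:3],T[:3,3]
    r=np.array(d["rotation"]); return (R.from_rotvec(r).as_matrix() if r.size==3 else r),np.array(d["position"])
def px(d,u,v,z):
    Rm,p=pose(d);r=Rm@np.array([(u-d["cx"])/d["fx"],(v-d["cy"])/d["fy"],1]);return p+r*(z-p[2])/r[2]
def proj(d,P):
    Rm,p=pose(d);c=Rm.T@(np.array(P)-p);return c[0]/c[2]*d["fx"]+d["cx"],c[1]/c[2]*d["fy"]+d["cy"]
def wrist():
    s=get_state();d=get_image("wrist");d["s"]=s;return d
def save(d,n):cv2.imwrite("pics/"+n,d["image"][:,:,::-1])
E
python3 - <<'E'
from h import *
d=get_image("top");im=d["image"]
cv2.imwrite("pics/c0.png",cv2.resize(im[140:310,185:375,::-1],None,fx=3.5,fy=3.5,interpolation=cv2.INTER_CUBIC))
for n,u,v,z in[("lensR",345,252,.064),("lens2",298,242,.064),("lens3",303,292,.064),("filt",249,252,.06),("brown",209,258,.06),("cap",223,163,.1),("kitNL",211,191,.0),("kitNR",346,194,.0),("hood",150,210,.034),("blower",450,234,.06)]:
    print(n,px(d,u,v,z).round(3))
E
```

```text
lensR [ 0.441 -0.097  0.064]
lens2 [ 0.46  -0.005  0.064]
lens3 [ 0.363 -0.015  0.064]
filt [0.44  0.093 0.06 ]
brown [0.428 0.172 0.06 ]
cap [0.611 0.141 0.1  ]
kitNL [0.571 0.184 0.   ]
kitNR [ 0.566 -0.108  0.   ]
hood [0.526 0.303 0.034]
blower [ 0.478 -0.305  0.06 ]
```

View pics/c0.png

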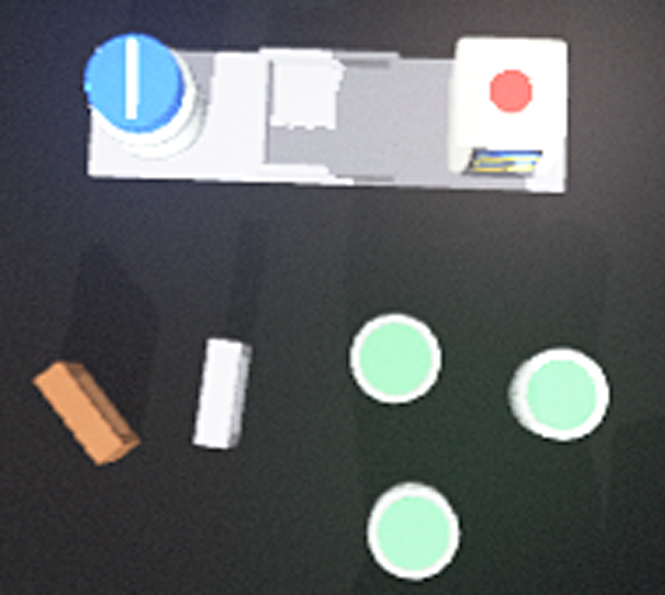

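The crop confirms it. The right-hand silver cylinder (crop 561,395) is the lens. The grey/white frame (crop 218,393) is the filter, and the orange-brown one at crop (85,415) is the look-alike. The bay is at about crop x 265–340 and onward to the right.

```bash
python3 - <<'E'
from h import *
d=get_image("top")
f=lambda u,v,z:px(d,185+u/3.5,140+v/3.5,z)
a=f(88,176,.004);b=f(566,191,.004);print(a,b,np.linalg.norm(a-b))
yaw=np.arctan2((a-b)[0],-(a-b)[1]);yaw=np.arctan2(-(a-b)[0],(a-b)[1]);ex=np.array([np.cos(yaw),np.sin(yaw)])
print("yaw",yaw,"kit centre",(a+b)[:2]/2+.04*ex)
print("lens",f(561,395,.064),"filt",f(218,393,.06), "cap",f(133,82,.1))
p,q=f(212,446,.06),f(224,340,.06);print("filt yaw",np.arctan2(q[1]-p[1],q[0]-p[0]),np.linalg.norm(p-q))
E
python3 -m jog '[[30,-44,0,-0.15],[65,-88,0,-0.30],[100,-132,0,-0.45],[135,-176,0,-0.60],[170,-220,0,-0.75],[205,-265,0,-0.90],[240,-310,0,-1.05],[269,-357,0,-1.208]]' 1
```

```text
[0.57227804 0.18483247 0.004     ] [ 0.56369627 -0.10896136  0.004     ] 0.2939191366871235
yaw -0.029201876407713757 kit centre [0.6079701  0.03676765]
lens [ 0.43939204 -0.09766814  0.064     ] filt [0.43954683 0.09597155 0.06      ] cap [0.61049233 0.14145275 0.1       ]
filt yaw -0.09731402521948143 0.06006297804723301
time: 1.2
position: [0.5013, 0.2488, 0.2226]
tool_rot: [2.228, 2.214, 0.001]
ft_force: [0.7, -0.2, -0.8]
grip_width: 1.0
```

```bash
python3 -m jog '[[0,-60,0,0],[0,-120,0,0],[-5,-180,0,0],[-20,-240,0,0],[-40,-300,0,0],[-61,-347,0,0],[-61,-347,-20,0],[-61,-347,-20,0]]'; python3 - <<'E'
from h import *
d=wrist();save(d,"w1.png");print(d["tool_from_camera"],d["s"]["position"],d["s"]["tool_rot"])
print(proj(d,(.4394,-.0977,.064)))
E
```

```text
time: 2.2
position: [0.4381, -0.0966, 0.2017]
tool_rot: [-2.222, -2.218, 0.002]
ft_force: [0.9, -0.1, -0.1]
grip_width: 0.998
[[ 5.50731339e-04 -9.64166825e-01 -2.65296119e-01  7.25603712e-02]
 [ 9.99999674e-01  6.87536966e-04 -4.22807444e-04 -1.87499662e-04]
 [ 5.90057799e-04 -2.65295800e-01  9.64166889e-01 -1.63106300e-01]
 [ 0.00000000e+00  0.00000000e+00  0.00000000e+00  1.00000000e+00]] [ 0.43811554 -0.09664921  0.20165031] [-2.22234496e+00 -2.21780051e+00  1.61610774e-03]
(np.float64(286.25672269946637), np.float64(197.47134695920423))
```

View pics/w1.png

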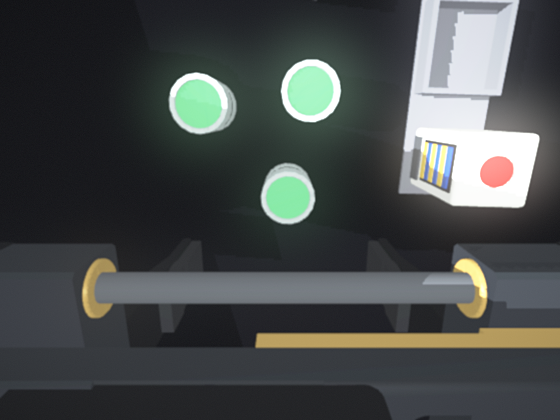

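The lens top is at (288,196), about 2 px from where I predicted it. The bay is at the upper right, around (468,45). Descending to grip the lens.

```bash
python3 -m jog '[[2,-1,-50,0],[2,-1,-100,0],[2,-1,-140,0],[2,-1,-160,0],[2,-1,-170,0],[2,-1,-170,0],[2,-1,-170,0],[2,-1,-170,0]]' 1 ; python3 -m jog '[[0,0,0,0],[0,0,0,0],[0,0,0,0],[0,0,0,0],[0,0,0,0],[0,0,0,0],[0,0,0,0],[0,0,0,0]]' -1 25
```

```text
time: 3.25
position: [0.4422, -0.0975, 0.0335]
tool_rot: [2.222, 2.22, 0.003]
ft_force: [0.5, 0.4, 0.3]
grip_width: 1.0
time: 4.25
position: [0.4412, -0.0975, 0.0326]
tool_rot: [-2.222, -2.22, 0.0]
ft_force: [-0.7, -0.2, 0.1]
grip_width: 0.565
```

```bash
python3 -m jog '[[0,0,30,0],[0,0,80,0],[0,0,130,0],[40,10,168,0],[90,25,168,-0.01],[140,40,168,-0.02],[167,47,168,-0.03],[167,47,168,-0.03]]'; python3 - <<'E'
from h import *
d=wrist();save(d,"w2.png");print(d["s"]["position"],d["s"]["tool_rot"],d["s"]["grip_width"])
np.savez("w2.npz",**{k:v for k,v in d.items() if k!="s"},position=d["s"]["position"],tr=d["s"]["tool_rot"])
E
```

```text
time: 5.25
position: [0.6093, -0.0491, 0.1989]
tool_rot: [-2.253, -2.189, 0.004]
ft_force: [-0.4, 0.2, -2.4]
grip_width: 0.569
[ 0.60926716 -0.04911859  0.19885255] [-2.25291579 -2.18911146  0.00408922] 0.5685251879632872
```

View pics/w2.png

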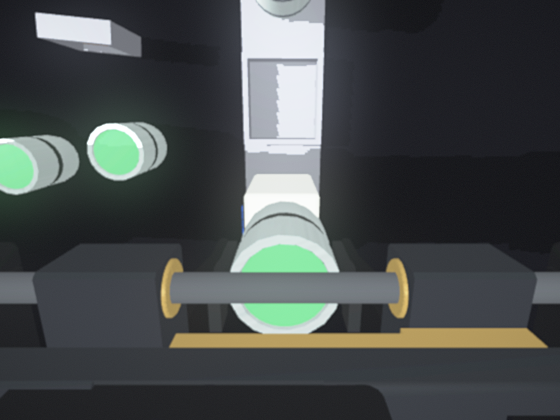

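The bay rim's inner rectangle spans about (249,58) to (317,139). The lens is held centrally.

```bash
python3 - <<'E'
from h import *
z=np.load("w2.npz");d={k:z[k] for k in("tool_from_camera","fx","fy","cx","cy")};d["s"]={"position":z["position"],"tool_rot":z["tr"]}
im=z["image"]
cv2.imwrite("pics/c2.png",cv2.resize(im[0:190,225:345,::-1],None,fx=3.1,fy=3.1,interpolation=cv2.INTER_CUBIC))
for u,v in[(249,58),(317,58),(249,139),(318,139)]:print(u,v,px(d,u,v,.026).round(4))
for u,v in[(242,10),(325,10),(245,180),(320,180)]:print(u,v,px(d,u,v,.004).round(4))
# sharp edges
g=cv2.cvtColor(im,cv2.COLOR_RGB2GRAY)
print(g[100,235:335]);print(g[45:160,262])
E
```

```text
249 58 [0.5793 0.0755 0.026 ]
317 58 [0.6426 0.0737 0.026 ]
249 139 [0.5751 0.0015 0.026 ]
318 139 [ 6.434e-01 -5.000e-04  2.600e-02]
242 10 [0.5728 0.1215 0.004 ]
325 10 [0.6524 0.1192 0.004 ]
245 180 [ 0.5658 -0.0438  0.004 ]
320 180 [ 0.6477 -0.0461  0.004 ]
[ 56  56  57  58  56  55  70 138 214 237 237 236 228 180 140 151 171 174
 174 174 174 174 175 175 175 174 176 176 176 176 177 176 175 176 178 177
 177 177 177 177 179 197 222 225 230 237 238 238 238 238 238 238 238 238
 238 237 238 238 237 238 238 237 238 237 237 238 237 237 238 237 238 237
 237 237 237 237 237 237 237 235 228 228 234 237 238 239 227 151  83  68
  70  70  71  70  70  68  68  66  66  66]
[236 236 236 237 236 236 236 237 237 238 238 238 229 180 137 134 151 169
 178 178 178 178 177 177 177 177 177 178 177 177 179 177 178 176 177 177
 176 176 177 177 176 178 177 176 176 177 176 177 177 177 176 176 176 176
 176 176 176 175 175 175 177 175 176 175 176 175 176 175 175 176 175 175
 175 174 174 174 174 174 173 174 174 174 174 174 173 173 174 174 173 173
 174 171 161 168 219 236 236 235 235 235 235 235 235 235 236 233 208 175
 170 172 172 172 172 172 172]
```

View pics/c2.png

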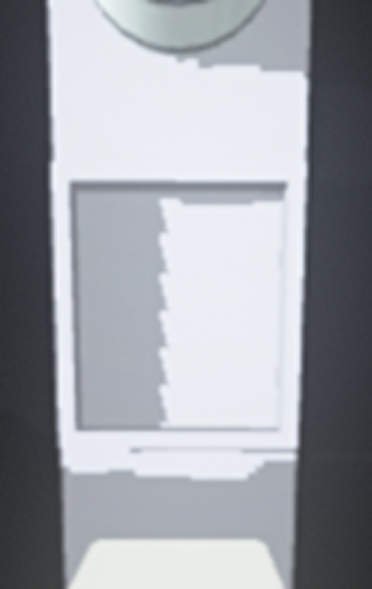

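```bash
python3 -m jog '[[0,40,0,0],[0.5,78.5,0,0],[0.5,78.5,-20,0],[0.5,78.5,-70,0],[0.5,78.5,-115,0],[0.5,78.5,-135,0],[0.5,78.5,-135,0],[0.5,78.5,-135,0]]'; python3 -m jog '[[0,0,-6,0],[0,0,-12,0],[0,0,-18,0],[0,0,-22,0],[0,0,-25,0],[0,0,-27,0],[0,0,-27,0],[0,0,-27,0]]'
```

```text
time: 6.3
position: [0.6102, 0.0275, 0.0676]
tool_rot: [2.255, 2.185, 0.004]
ft_force: [-0.2, 0.5, -2.2]
grip_width: 0.569
time: 7.3
position: [0.609, 0.0279, 0.0387]
tool_rot: [2.255, 2.187, 0.0]
ft_force: [0.2, 0.6, -2.9]
grip_width: 0.569
```

```bash
python3 -m jog '[[0,0,-1,0],[0,0,-1.5,0],[0,0,-2,0],[0,-1,-2,0],[0,-2,-2,0],[0,-3,-2,0],[0,-4,-2,0],[0,-4,-2,0]]'
```

```text
time: 8.3
position: [0.6089, 0.0257, 0.0368]
tool_rot: [-2.254, -2.187, -0.002]
ft_force: [-0.6, 5.5, -0.4]
grip_width: 0.568
```

The lens is on the floor (its weight has gone off the wrist) and touching the -y wall (5.5 N). Releasing it and going up, then over to the filter at about (.4395,.096).

```bash
python3 -m jog '[[0,0,0,0],[0,0,0,0],[0,0,0,0],[0,0,0,0],[0,0,10,0],[0,0,50,0],[0,0,100,0],[0,0,150,0]]' 1; python3 -m jog '[[-40,15,10,0],[-90,15,10,0],[-130,15,10,0],[-168,15,10,-0.03],[-168,15,10,-0.07],[-168,15,10,-0.07],[-168,15,10,-0.07],[-168,15,10,-0.07]]'; python3 - <<'E'
from h import *
d=wrist();save(d,"w3.png");print(d["s"]["position"],d["s"]["tool_rot"],d["s"]["grip_width"])
np.savez("w3.npz",**{k:v for k,v in d.items() if k!="s"},position=d["s"]["position"],tr=d["s"]["tool_rot"])
print(proj(d,(.4395,.096,.06)))
E
```

```text
time: 9.3
position: [0.6088, 0.0237, 0.1888]
tool_rot: [2.256, 2.186, 0.001]
ft_force: [1.1, -0.6, -0.1]
grip_width: 0.998
time: 10.3
position: [0.4411, 0.0388, 0.1966]
tool_rot: [2.33, 2.106, -0.001]
ft_force: [0.4, -0.5, -0.4]
grip_width: 1.001
[0.44113816 0.0387884  0.19661247] [ 2.33043499e+00  2.10615706e+00 -6.47882004e-04] 1.000864040921563
(np.float64(276.21025143669647), np.float64(133.74948869997684))
```

View pics/w3.png

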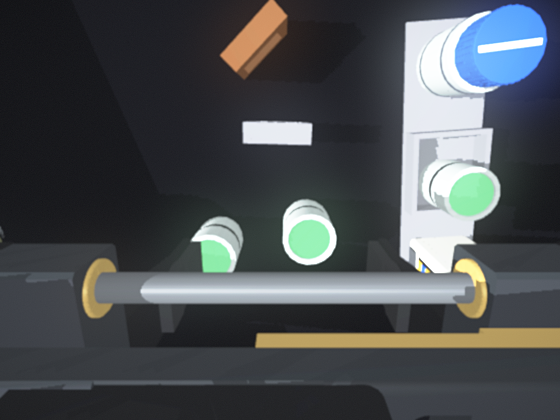

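The filter top is at (277,133), within 1 mm of the prediction, and turned about 0.02–0.03 rad further. The lens stands upright in the bay at (470,190).

```bash
python3 -m jog '[[0,30,0,-0.02],[0,57,-20,-0.025],[0,57,-70,-0.025],[0,57,-115,-0.025],[0,57,-145,-0.025],[0,57,-160,-0.025],[0,57,-168,-0.025],[0,57,-168,-0.025]]' ; python3 -m jog '[[0,0,0,0],[0,0,0,0],[0,0,0,0],[0,0,0,0],[0,0,0,0],[0,0,0,0],[0,0,0,0],[0,0,0,0]]' -1 20
```

```text
time: 11.35
position: [0.4413, 0.096, 0.0289]
tool_rot: [2.357, 2.077, 0.001]
ft_force: [1.0, 0.3, -0.7]
grip_width: 1.003
time: 12.35
position: [0.441, 0.0961, 0.0289]
tool_rot: [2.357, 2.077, 0.001]
ft_force: [-1.7, -0.1, 4.8]
grip_width: 0.689
```

```bash
python3 -m jog '[[0,0,20,0],[0,0,70,0],[0,0,120,0],[40,-8,140,0.03],[90,-18,140,0.06],[135,-27,140,0.093],[170,-33.5,140,0.093],[170,-33.5,140,0.093]]'; python3 - <<'E'
from h import *
d=wrist();save(d,"w4.png");print(d["s"]["position"],d["s"]["tool_rot"],d["s"]["grip_width"])
for y in(.0505,.0745):print(proj(d,(.61,y,.026)))
E
```

```text
time: 13.35
position: [0.612, 0.0611, 0.167]
tool_rot: [2.259, 2.181, -0.005]
ft_force: [-1.3, 0.4, -0.8]
grip_width: 0.686
[0.61202758 0.06110036 0.16697497] [ 2.25866604  2.18130791 -0.0045136 ] 0.6856307378510345
(np.float64(282.9317706659905), np.float64(205.9266048318883))
(np.float64(282.0179814223789), np.float64(180.99800124549478))
```

View pics/w4.png

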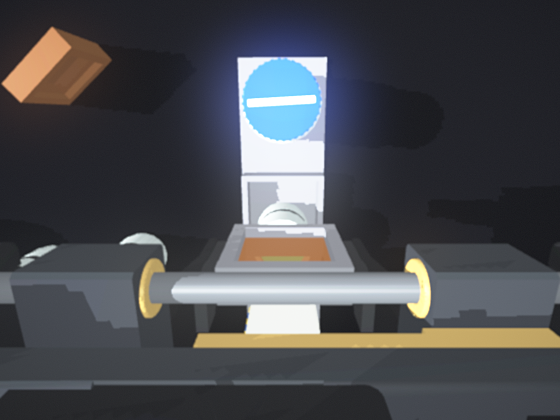

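```bash
python3 -m jog '[[-1,1.5,0,0],[-1,1.5,-20,0],[-1,1.5,-45,0],[-1,1.5,-65,0],[-1,1.5,-80,0],[-1,1.5,-95,0],[-1,1.5,-95,0],[-1,1.5,-95,0]]'; python3 -m jog '[[0,0,-5,0],[0,0,-10,0],[0,0,-15,0],[0,0,-15,0],[0,0,-15,0],[0,0,-15,0],[0,0,-15,0],[0,0,-15,0]]'
```

```text
time: 14.4
position: [0.6104, 0.0639, 0.0741]
tool_rot: [2.257, 2.184, 0.001]
ft_force: [-0.9, 0.6, -0.9]
grip_width: 0.688
time: 15.4
position: [0.6099, 0.064, 0.0587]
tool_rot: [2.258, 2.184, 0.0]
ft_force: [0.5, -0.8, -0.6]
grip_width: 0.683
```

```bash
python3 -m jog '[[0.5,-1.3,0,0],[0.5,-1.3,-3,0],[0.5,-1.3,-6,0],[0.5,-1.3,-9,0],[0.5,-1.3,-12,0],[0.5,-1.3,-15,0],[0.5,-1.3,-18,0],[0.5,-1.3,-18,0]]';  python3 -m jog '[[0,0,-2,0],[0,0,-4,0],[0,0,-6,0],[0,0,-7,0],[0,0,-7,0],[0,0,-7,0],[0,0,-7,0],[0,0,-7,0]]'
```

```text
time: 16.4
position: [0.6101, 0.0627, 0.0403]
tool_rot: [-2.258, -2.184, 0.001]
ft_force: [-0.1, 0.4, -0.5]
grip_width: 0.691
time: 17.4
position: [0.6104, 0.0627, 0.0337]
tool_rot: [2.258, 2.184, 0.0]
ft_force: [-0.4, -0.3, -0.6]
grip_width: 0.684
```

It went in without contact, and the filter's underside is about 1 mm above the floor. Lowering it the last bit, releasing and retreating to where I can see the bay and cap.

```bash
python3 -m jog '[[0,0,-1,0],[0,0,-1,0],[0,0,-1,0],[0,0,-1,0],[0,0,-1,0],[0,0,-1,0],[0,0,-1,0],[0,0,-1,0]]'; python3 -m jog '[[0,0,0,0],[0,0,0,0],[0,0,0,0],[0,0,0,0],[0,0,5,0],[0,0,30,0],[0,0,70,0],[0,0,130,0]]' 1; python3 -m jog '[[0,-20,30,0],[0,-40,30,0],[0,-60,30,0],[0,-60,30,0],[0,-60,30,0],[0,-60,30,0],[0,-60,30,0],[0,-60,30,0]]'; python3 - <<'E'
from h import *
d=wrist();save(d,"w5.png");print(d["s"]["position"],d["s"]["tool_rot"],d["s"]["grip_width"])
im=d["image"].astype(int);m=((im[:,:,2]>im[:,:,0]+60)&(im[:,:,2]>150)).astype(np.uint8)
n,l,st,c=cv2.connectedComponentsWithStats(m)
for i in range(1,n):
    if st[i,4]>100:print(st[i],c[i],px(d,*c[i],.1))
E
```

```text
time: 18.4
position: [0.6105, 0.0627, 0.033]
tool_rot: [2.258, 2.184, 0.001]
ft_force: [-1.5, -0.0, 5.2]
grip_width: 0.689
time: 19.4
position: [0.609, 0.0626, 0.1627]
tool_rot: [-2.257, -2.183, 0.004]
ft_force: [0.9, 1.1, 0.0]
grip_width: 0.998
time: 20.4
position: [0.6103, 0.0031, 0.1925]
tool_rot: [2.257, 2.185, -0.0]
ft_force: [0.6, 0.9, -0.5]
grip_width: 1.0
[0.6103241  0.00311225 0.19253056] [ 2.25703950e+00  2.18525023e+00 -4.47229800e-05] 1.0000095291771267
[ 243    0   77   62 3252] [281.53075031  28.33425584] [0.61231518 0.13385386 0.1       ]
```

View pics/w5.png

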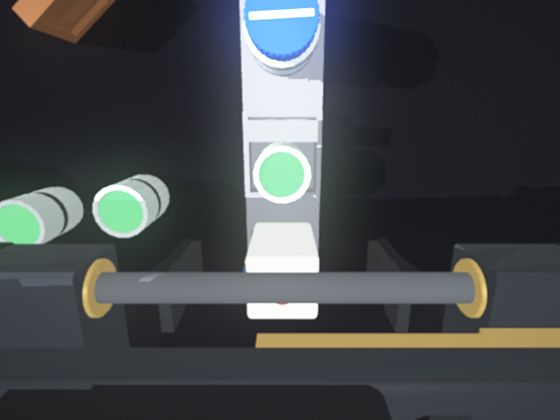

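Both stand upright in the bay: the lens at (281,173) and the filter's top edge at (284,130). The cap stripe is at (281,14). Moving over the cap.

```bash
python3 -m jog '[[1,45,0,0],[2,90,0,0],[2.5,125,0,0],[2.5,139,0,0],[2.5,139,-20,0],[2.5,139,-50,0],[2.5,139,-75,0],[2.5,139,-95,0]]'; python3 -m jog '[[0,0,-10,0],[0,0,-20,0],[0,0,-22,0],[0,0,-22,0],[0,0,-22,0],[0,0,-22,0],[0,0,-22,0],[0,0,-22,0]]';python3 -c "
from h import *
print(get_state()['torque'])"
```

```text
time: 21.45
position: [0.6121, 0.1386, 0.0953]
tool_rot: [2.261, 2.181, -0.004]
ft_force: [0.3, -0.6, 0.2]
grip_width: 0.996
time: 22.45
position: [0.6128, 0.1417, 0.0757]
tool_rot: [2.258, 2.184, 0.0]
ft_force: [0.5, 0.0, 0.0]
grip_width: 1.0
[-0.11631988  0.02750809  0.00739409]
```

```bash
python3 -m jog '[[0,0,0,0],[0,0,0,0],[0,0,0,0],[0,0,0,0],[0,0,0,0],[0,0,0,0],[0,0,0,0],[0,0,0,0]]' -1 35;python3 -c "
from h import *
print(get_state()['torque'])"
```

```text
time: 23.45
position: [0.6128, 0.1417, 0.0756]
tool_rot: [2.258, 2.184, 0.0]
ft_force: [-0.4, -0.7, -0.2]
grip_width: 0.588
[-0.10226596  0.01037244  0.05488478]
```

Cap gripped (51 mm, almost no side force). Feeling the positive direction first, up to 26 degrees.

```bash
python3 -m jog '[[0,0,0,0.06],[0,0,0,0.12],[0,0,0,0.18],[0,0,0,0.24],[0,0,0,0.30],[0,0,0,0.36],[0,0,0,0.41],[0,0,0,0.45]]';python3 -c "
from h import *
print(get_state()['torque'])"
```

```text
time: 24.45
position: [0.6128, 0.1416, 0.0756]
tool_rot: [1.711, 2.634, -0.0]
ft_force: [-0.0, 0.1, -0.7]
grip_width: 0.592
[-0.12078596 -0.03733616  0.01349534]
```

There is no resisting moment at 26 degrees (0.01 N m), which is past the 20-degree stop, so positive loosens. Continuing to about 66 degrees.

```bash
python3 -m jog '[[0,0,0,0.1],[0,0,0,0.2],[0,0,0,0.3],[0,0,0,0.4],[0,0,0,0.5],[0,0,0,0.6],[0,0,0,0.7],[0,0,0,0.7]]';python3 - <<'E'
from h import *
print(get_state()['torque'])
d=get_image("scene");u,v=map(int,proj(d,(.613,.142,.09)));print(u,v)
c=lambda d,u,v:cv2.resize(d["image"][max(v-60,0):v+60,max(u-70,0):u+70,::-1],(560,480),interpolation=cv2.INTER_CUBIC)
cv2.imwrite("pics/s6.png",c(d,u,v))
E
```

```text
time: 25.45
position: [0.6128, 0.1416, 0.0756]
tool_rot: [-0.708, -3.061, -0.0]
ft_force: [-0.7, 0.4, 0.0]
grip_width: 0.586
[-0.00682139 -0.03942327 -0.02350645]
311 261
```

View pics/s6.png

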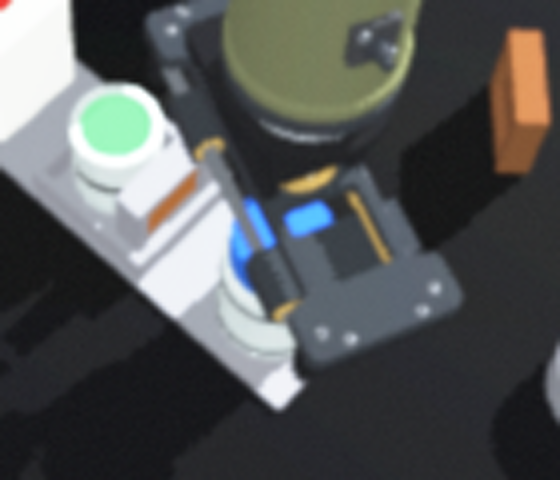

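The lens (115,125) and filter (160,200) stand upright beside each other in the bay, clear of the gripper. Lifting gently first, to feel whether the cap is free.

```bash
python3 -m jog '[[0,0,1,0],[0,0,2,0],[0,0,3,0],[0,0,4,0],[0,0,5,0],[0,0,6,0],[0,0,6,0],[0,0,6,0]]'
```

```text
time: 26.5
position: [0.6128, 0.1417, 0.0816]
tool_rot: [0.707, 3.061, 0.0]
ft_force: [-0.3, -0.2, -0.5]
grip_width: 0.594
```

No resistance (0.5 N down, which is the cap's weight). Lifting fully.

```bash
python3 -m jog '[[0,0,8,0],[0,0,18,0],[0,0,30,0],[0,0,42,0],[0,0,54,0],[0,0,66,0],[0,0,76,0],[0,0,84,0]]'; python3 -m jog '[[0,0,0,0],[0,0,0,0],[0,0,0,0],[0,0,0,0],[0,0,0,0],[0,0,0,0],[0,0,0,0],[0,0,0,0]]';python3 - <<'E'
from h import *
d=get_image("scene");a=d["image"][165:325,220:400,::-1];b=wrist()["image"][:,:,::-1]
cv2.imwrite("pics/f7.png",np.hstack([cv2.resize(a,(400,356),interpolation=cv2.INTER_CUBIC),cv2.resize(b,(400,356))]))
E
```

```text
time: 27.5
position: [0.6129, 0.1417, 0.1663]
tool_rot: [0.707, 3.061, 0.0]
ft_force: [0.0, -0.9, -1.0]
grip_width: 0.584
time: 28.5
position: [0.6128, 0.1417, 0.1656]
tool_rot: [0.707, 3.061, 0.0]
ft_force: [0.6, 0.0, 0.2]
grip_width: 0.59
```

View pics/f7.png

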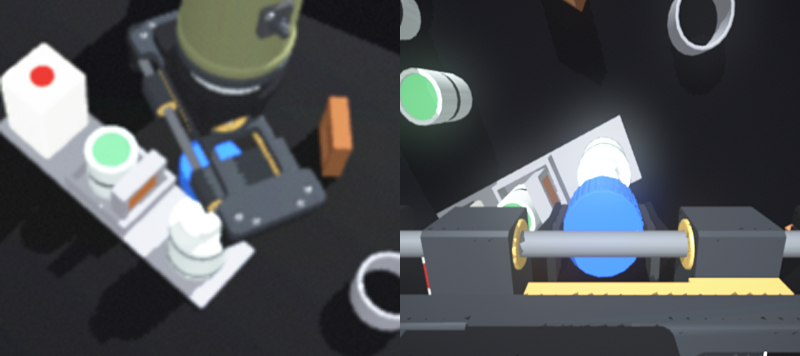

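The cap is held level at right (603,230), and the pot is bare at left (195,240). The lens and filter stand in the bay at left (110,160) and (140,180). Handing in.

```bash
python3 -c "
from bench import *
print(close_job())"
```

```text
the job is handed in; nothing more can be done
None
```

I packed the lens and filter in the bay, unscrewed the cap, and handed the job in at about 28.5 s with the cap still held. No verdict is reported.

- **Packing:** I used the right-most of the three look-alikes as the lens. I set it on the bay floor against the -y wall and put the filter beside it. Both were let go, and the last pictures show them upright in the bay.
- **Cap:** Positive (counter-clockwise) turning loosened it: I felt no resistance past 20 degrees. I turned it about 66 degrees and it lifted freely. It is held level with a 35 N grip, about 90 mm above where it sat.
- **Checks:** No check failed or disagreed. I did not touch the blower, hood, spare cap or brown look-alike, but took no final measurement of the blower, hood or spare cap.

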